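# Load-test recovered battery cells

## Task

Set up a load test: the red cell left standing on the test sled is a dud, so put it into the yellow reject tray, and stand every green cell upright on the sled, centred on a copper pad of its own. With the rheostat's slider run all the way back to its zero end (the end nearer the jig, where the scale is black), push the sled in under the contact bridge until the pawl clicks in behind it and holds it there; only then bring the slider up slowly, in small nudges, until its pointer stands within the red band, never running past the band. Let go of everything, and leave the other things on the bench where they are.

Things in the scene. Friction and masses are not known exactly. Their poses are not given: they have to be found in the camera images.
- cell0: green cylindrical battery cell, 46 mm diameter, 80 mm tall with its low steel button on top, about 0.35 kg; stands upright on a blue mat (fixed, 3 mm thick) at the start. Origin: centre of its underside, z up along its axis. May be absent (None) from the start of a run: 2 to 4 green cells are there
- cell1: green cylindrical battery cell, 46 mm diameter, 80 mm tall with its low steel button on top, about 0.35 kg; stands upright on a blue mat (fixed, 3 mm thick) at the start. Origin: centre of its underside, z up along its axis. May be absent (None) from the start of a run: 2 to 4 green cells are there
- cell2: green cylindrical battery cell, 46 mm diameter, 80 mm tall with its low steel button on top, about 0.35 kg; stands upright on a blue mat (fixed, 3 mm thick) at the start. Origin: centre of its underside, z up along its axis. May be absent (None) from the start of a run: 2 to 4 green cells are there
- cell3: green cylindrical battery cell, 46 mm diameter, 80 mm tall with its low steel button on top, about 0.35 kg; stands upright on a blue mat (fixed, 3 mm thick) at the start. Origin: centre of its underside, z up along its axis. May be absent (None) from the start of a run: 2 to 4 green cells are there
- dud: red cylindrical cell, same size and weight as the green ones, stands upright somewhere in the sled's row of pads at the start (not always on a pad). Origin: centre of its underside
- reject_tray: yellow open tray, loose on the bench, 112 x 112 mm outside, 26 mm high, walls and floor 3 mm. Origin: centre of its underside; it may be shifted during a run
- jig: test jig, fixed. x: way the sled goes in (away from the robot), y: along the pads. Origin: on the bench; black base from x -95 to +111, y -133 to +159 mm, 12 mm thick. A blue contact bridge spans it at x +43 to +77 mm: posts at y -122 and +122 mm, bar 117 to 131 mm over the bench (screw heads to 135). Loaded cells (tops at 104 mm) pass below it
- sled (a joint): travel of the sled along jig +x, m: 0 out (start), stop at 0.114. Dark plate 80 (x) x 226 mm (y), top 24 mm over the bench, with a row of four copper pads. A spring pushes it out with 4 to 6.5 N, friction 1.5 N; the pawl adds a few N from about 0.07 on. At about 0.104 the pawl drops in behind it and, let go, it stays at about 0.103; let go sooner, it runs back out
- pawl (a joint): angle of the orange sprung pawl at the jig's +y side, rad: 0 shut (resting or latched), grows to about 0.2 while the sled's catch pin passes. Pushing its thumb tab (top 57 mm over the bench) outwards (jig +y) would release a latched sled
- sled_handle (a point): middle of the top bar of the sled's upright push handle: round steel bar 12 mm thick, 80 mm long along jig y, its centre 104 mm over the bench, on two posts 88 mm to the robot's side of the pad row, clear of the base plate. Push here towards jig +x, from the robot's side, with shut fingers. The gripper then comes near the bridge: keep its body over 135 mm. Moves with the sled
- pad0 (a point): centre of a copper contact pad, 49 mm diameter, flush on the sled's top (24 mm over the bench); the four pads stand 56 mm apart along the jig's y, pad0 at the -y end. Moves with the sled; axes as the jig's
- pad1 (a point): centre of a copper contact pad, 49 mm diameter, flush on the sled's top (24 mm over the bench); the four pads stand 56 mm apart along the jig's y, pad0 at the -y end. Moves with the sled; axes as the jig's
- pad2 (a point): centre of a copper contact pad, 49 mm diameter, flush on the sled's top (24 mm over the bench); the four pads stand 56 mm apart along the jig's y, pad0 at the -y end. Moves with the sled; axes as the jig's
- pad3 (a point): centre of a copper contact pad, 49 mm diameter, flush on the sled's top (24 mm over the bench); the four pads stand 56 mm apart along the jig's y, pad0 at the -y end. Moves with the sled; axes as the jig's
- rheostat: slide rheostat, fixed: a copper-wound tube 276 mm long between two green end plates (96 mm wide, 122 mm high), a slider on a bar along the top and a scale beside it, white with a black field at the zero end. Its x axis runs along the bar from the zero end to the full end, z up. Origin: on the bench under its middle
- slider (a joint): position of the rheostat's black slider along the rheostat's +x, m: 0 hard against the stop at the zero end (the end nearer the jig), 0.14 at the full end. Stiff: it takes about 8 N to move and stays where it is left
- slider_knob (a point): centre of the top of the slider's upright knob, 170 mm over the bench: black slab 14 mm thick along the slide, 30 mm wide across it, standing from 125 to 170 mm on a 34 mm long block. End plates and scale lie below 123 mm, so shut fingers can push the knob from either side. x of this frame is the sliding direction away from zero; moves with the slider
- pointer (a point): tip of the slider's orange pointer (3 mm wide) over the scale; moves with the slider, same axes as the rheostat
- band (a point): centre of the red band (8 mm wide along the slide) on the scale, where the pointer shall come to stand; 55 to 125 mm from zero, different in each run, stays put. Axes as the rheostat's: along x, pointer less band is how far the pointer is past it. With the sled latched keep the slider below about 0.1 m/s, and the pointer from going beyond the band
- multimeter: red hand multimeter, 185 x 88 x 47 mm, lying on the bench; leave alone
- screwdriver: red screwdriver, 200 mm long, lying on the bench; leave alone
- solder_reel: blue solder reel, 60 mm diameter, 40 mm high, standing on the bench; leave alone
- mug: white mug, 80 mm diameter, 92 mm high; leave alone
- pliers: yellow-handled pliers, 145 mm long, lying on the bench; leave alone

How it is judged:
On the way, in this order (a step that is already met when the one before it is completed fails the run):
1. with the sled still out and the slider run back to its zero end, every green cell stands upright on a pad of its own and the red dud is off the sled, in the reject tray (value of joint sled below 0.015 m and value of joint slider below 0.008 m and (distance between cell0 and pad0 below 0.015 m or distance between cell0 and pad1 below 0.015 m or distance between cell0 and pad2 below 0.015 m or distance between cell0 and pad3 below 0.015 m) and angle between each of cell0, cell1, cell2, cell3's own z axis and vertical below 0.12 rad and (distance between cell1 and pad0 below 0.015 m or distance between cell1 and pad1 below 0.015 m or distance between cell1 and pad2 below 0.015 m or distance between cell1 and pad3 below 0.015 m) and (distance between cell2 and pad0 below 0.015 m or distance between cell2 and pad1 below 0.015 m or distance between cell2 and pad2 below 0.015 m or distance between cell2 and pad3 below 0.015 m) and (distance between cell3 and pad0 below 0.015 m or distance between cell3 and pad1 below 0.015 m or distance between cell3 and pad2 below 0.015 m or distance between cell3 and pad3 below 0.015 m) and horizontal distance between dud and reject_tray below 0.045 m and z of dud in the frame of reject_tray below 0.03 m), for 0.2 s.
2. the sled is pushed home and the pawl has clicked in behind it, the slider still at its zero end (value of joint sled above 0.099 m and value of joint pawl below 0.05 rad and value of joint slider below 0.012 m), for 0.3 s.
At the end, for the whole second after the job is handed in: sled held in by the pawl (travel over 0.099 m, pawl shut), every green cell upright (within 0.12 rad), its underside within 15 mm of the centre of a pad, the dud in the reject tray, the pointer within 4.5 mm of the middle of the red band, everything at rest and let go (value of joint sled above 0.099 m and value of joint pawl below 0.05 rad and x of pointer in the frame of band between -0.0045 and 0.0045 m and velocity of joint slider below 0.01 m/s and (distance between cell0 and pad0 below 0.015 m or distance between cell0 and pad1 below 0.015 m or distance between cell0 and pad2 below 0.015 m or distance between cell0 and pad3 below 0.015 m) and angle between each of cell0, cell1, cell2, cell3's own z axis and vertical below 0.12 rad and (distance between cell1 and pad0 below 0.015 m or distance between cell1 and pad1 below 0.015 m or distance between cell1 and pad2 below 0.015 m or distance between cell1 and pad3 below 0.015 m) and (distance between cell2 and pad0 below 0.015 m or distance between cell2 and pad1 below 0.015 m or distance between cell2 and pad2 below 0.015 m or distance between cell2 and pad3 below 0.015 m) and (distance between cell3 and pad0 below 0.015 m or distance between cell3 and pad1 below 0.015 m or distance between cell3 and pad2 below 0.015 m or distance between cell3 and pad3 below 0.015 m) and horizontal distance between dud and reject_tray below 0.045 m and z of dud in the frame of reject_tray below 0.03 m and linear speed of each of cell0, cell1, cell2, cell3, dud below 0.02 m/s); the robot touches nothing.
It fails at once if with the sled latched, the pointer ran more than 7 mm past the middle of the red band (value of joint sled above 0.099 m and x of pointer in the frame of band above 0.007 m).
It fails at once if with the sled latched, the slider was rushed (over 0.2 m/s) (value of joint sled above 0.099 m and velocity of joint slider above 0.2 m/s).
It fails at once if another thing on the bench was moved by more than 40 mm (distance of any of multimeter, screwdriver, solder_reel, mug, pliers from where it was at the start of the episode above 0.04 m).
Of cell0, cell1, cell2, cell3 only 2 to 4 are there at a start; the rules pass over those that are not, and their reading is None.
At some moment in a run one of reject_tray may be knocked a few centimetres aside while the robot is not near it.
Once in a run the grip may slacken for a moment while it holds something.
It also fails if it takes over 210 s, if anything falls off the work surface, if the arm or the gripper's body presses on something with over 40 N, if the wrist force passes 120 N, or if a joint passes its speed limit or range.

## Robot

A 6-joint arm with a two-finger parallel gripper is mounted at the origin on the work surface. World frame = base frame: x ahead of the robot, y to its left, z up, the work surface at z = 0. Lengths are in m, angles in rad, forces in N, time in s.
With the tool pointing down it reaches from about 0.4 to 0.825 m from the base axis. Payload 7 kg.
Tool frame: the origin (TCP) lies between the finger pads; the fingertips stand 17 mm ahead of it and the grasp point (between the pads) lies 2 mm behind it; z points along the fingers, y is the line along which they close (so a half turn about z gives the same grasp; the last joint's range is limited). The gripper opens to 88 mm and grips with 3 to 60 N. Pads are 19 mm wide; open, the fingers measure 130 mm over their backs; the gripper's body (78 mm by 193 mm) begins 47 mm behind the grasp point.
Start: joints at [1.637, 0.359, 0.012, 0, -1.224, -0.288], TCP at [0.149, 0.658, 0.244] pointing down, gripper open.
Joint ranges: [-3.07, 3.07], [-1.43, 2.12], [-1.02, 1.25], [-3.03, 1.67], [-3.05, -0], [-3.03, 3.03]. Speed limits (rad/s): [2.39, 2.39, 3.01, 3.14, 3.14, 3.14].

## Interface

Orientations are given as a rotation vector (axis times angle).
In Python, from station import r gives the robot as it stands. The module is installed in compiled form; this text tells all that it offers. Calls block until the motion is done:
- r.reach(position, orientation): joint-space move of the TCP to a pose.
- r.move_l(position, speed=0.15, rot=None): straight line of the TCP; rot=None keeps the orientation; speed is the mean speed in m/s.
- r.move_joints(angles): joint-space move.
- r.gripper_open() and r.gripper_close(): open the fingers fully, or close them until they stop; the grip force is fixed at half the most.
- r.hold(seconds).
- r.ik(position, orientation): joint angles nearest the present ones, or None.
- r.read_state(): the state.
- r.grab_frame(name): name is "scene" or "top" or "wrist"; returns (picture, depth): 420x560x3 uint8, red, green, blue; 420x560 float32, m along the optical axis (not along the pixel's ray), 0 where there is no reading.
- r.camera_model(name): a dict with "mtx" (3x3 intrinsics, pixels), "dist" ([k1, k2, p1, p2, k3] as OpenCV has them; the pictures are not rectified), "pose" (4x4, takes a point from camera to world coordinates); the wrist camera has in their place "hand_eye" (4x4, takes a point from camera to tool coordinates, whose origin is the TCP and whose axes are the flange's). Camera axes: x right, y down, z forward; pixel columns grow to the right and rows downward; lengths in m; the calibration is good to about 2 mm. A picture is of the moment at which its call begins: read the wrist's pose just before it. camera_model takes no time and is no camera call.
A pose or a line that the arm cannot do raises r.Unreachable and nothing moves.
- r.finish_job(): hands the job in; it is judged then, once.
The state is a dict: "time_s": time; "joints": joint angles; "dq": joint speeds; "joint_torque": joint torques, N m; "ee_pos": TCP position; "tool_rot": TCP orientation; "ft_force": force on the tool from outside, world axes, zero at the start; "wrist_torque": the same for the moment, N m; "width": opening from 0.0 (shut) to 1.0 (fully open); "grasp_force": force on a finger pad.
Only numpy, scipy, OpenCV 4.12 (cv2) and the standard library are available. Lean on these libraries where they do the work, as an engineer would, in place of code of your own. Each camera call takes 0.05 s, during which the arm holds its last target. There are 200 camera calls.

## Working session

There is one attempt and no reset: what is moved stays moved. The work goes in short steps, each a Python script; the robot and the scene stay as the last script left them, time stands still between calls to the robot, and variables do not carry over. Pictures are saved under pics/ and viewed, at most 14 in all, crops included, and the job is handed in when it is done.

```bash
mkdir -p pics; ls; python3 - <<'E'
from station import r
import cv2
s=r.read_state(); print(s)
for n in("scene","top"):
    im,d=r.grab_frame(n); cv2.imwrite(f"pics/{n}0.png",im[...,::-1]); m=r.camera_model(n); print(n,m)
    import numpy as np; np.save(f"pics/{n}0d.npy",d)
print(r.camera_model("wrist"))
E
```

```text
pics
{'time_s': 0.0, 'joints': array([ 1.63708040e+00,  3.59377340e-01,  1.10499233e-02, -3.60535298e-04,
       -1.22409119e+00, -2.88092990e-01]), 'dq': array([ 0.00166604, -0.00138757,  0.00208174,  0.000212  , -0.00093432,
       -0.00195311]), 'joint_torque': array([ 3.05624730e-03, -5.82729042e+01,  2.93053901e+01,  6.99692041e+00,
        7.10288499e-03, -1.56107162e-04]), 'ee_pos': array([0.14842035, 0.65800239, 0.24262307]), 'tool_rot': array([ 3.12062417e+00, -3.47711067e-01, -7.49314171e-05]), 'ft_force': array([-0.01508648, -0.92165253,  0.50340245]), 'wrist_torque': array([-0.05328466,  0.03259712, -0.02006931]), 'grasp_force': 0.0, 'width': 0.9999125449348002}
scene {'mtx': array([[533.99699675,   0.        , 272.14294869],
       [  0.        , 533.99699675, 212.80847701],
       [  0.        ,   0.        ,   1.        ]]), 'dist': array([-0.14493338,  0.        ,  0.        ,  0.        ,  0.        ]), 'pose': array([[-0.62995719,  0.43384978, -0.64414928,  1.34041699],
       [ 0.77627122,  0.3769545 , -0.50528041,  0.76424507],
       [ 0.02359917, -0.81833958, -0
[... 484 characters left out ...]
4 , -0.08068495, -0.9967156 ,  1.07713425],
       [ 0.        ,  0.        ,  0.        ,  1.        ]])}
{'mtx': array([[295.06331915,   0.        , 280.28306778],
       [  0.        , 295.06331915, 210.2301961 ],
       [  0.        ,   0.        ,   1.        ]]), 'dist': array([0.00751636, 0.        , 0.        , 0.        , 0.        ]), 'hand_eye': array([[-3.77116297e-05, -9.63336154e-01, -2.68297323e-01,
         7.13302268e-02],
       [ 9.99999998e-01, -2.12910091e-05, -6.41125698e-05,
        -8.61898223e-04],
       [ 5.60496357e-05, -2.68297325e-01,  9.63336152e-01,
        -1.41494823e-01],
       [ 0.00000000e+00,  0.00000000e+00,  0.00000000e+00,
         1.00000000e+00]])}
```

View pics/top0.png

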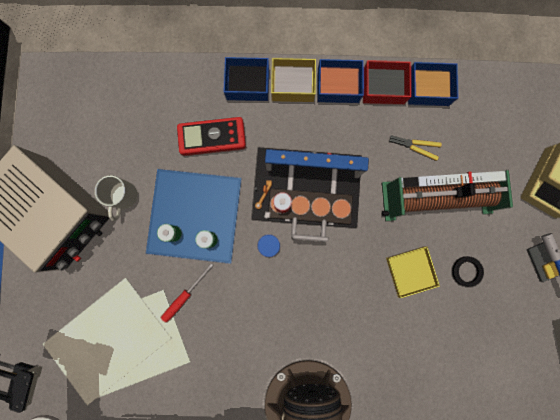

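View pics/scene0.png

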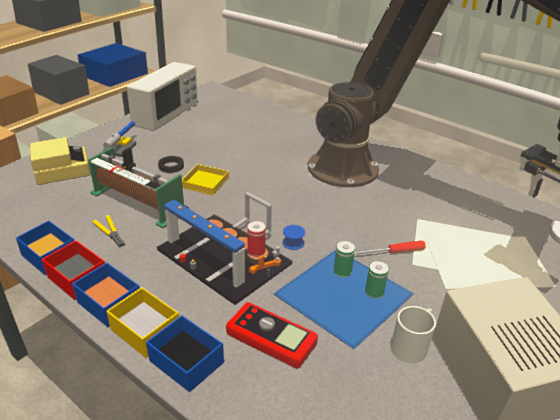

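Two green cells stand on the mat, at top (166,233) and (204,240). The dud is at (283,202) and the bare pads at about (300,206), (321,207) and (342,209). The tray is at (413,271), and the slider is near (465,190), away from the zero end at about (398,200). Next I convert these to coordinates.

```bash
cat > h.py <<'E'
from station import r
import numpy as np, cv2
from scipy.spatial.transform import Rotation as R
def pose(n):
    m=r.camera_model(n)
    if n!="wrist": return m,m["pose"]
    s=r.read_state(); T=np.eye(4); T[:3,:3]=R.from_rotvec(s["tool_rot"]).as_matrix(); T[:3,3]=s["ee_pos"]
    return m,T@m["hand_eye"]
def grab(n,save=None):
    m,P=pose(n); im,d=r.grab_frame(n)
    if save: cv2.imwrite(f"pics/{save}.png",im[...,::-1])
    return im,d,m,P
def ray(m,P,uv):
    p=cv2.undistortPoints(np.float64(uv).reshape(-1,1,2),m["mtx"],m["dist"])[:,0]
    return P[:3,3],np.c_[p,np.ones(len(p))]@P[:3,:3].T
def onz(m,P,uv,z):
    o,d=ray(m,P,uv); return o+d*((z-o[2])/d[:,2])[:,None]
def tri(views):  # views: (m,P,uv)
    A=np.zeros((3,3));b=np.zeros(3)
    for m,P,uv in views:
        o,d=ray(m,P,uv); d=d[0]/np.linalg.norm(d[0]); M=np.eye(3)-np.outer(d,d); A+=M;b+=M@o
    return np.linalg.solve(A,b)
def proj(m,P,X):
    Q=np.linalg.inv(P); return cv2.projectPoints(np.float64(X).reshape(-1,1,3),cv2.Rodrigues(Q[:3,:3])[0],Q[:3,3],m["mtx"],m["dist"])[0][:,0]
def blobs(im,lo,hi,amin=20):
    hsv=cv2.cvtColor(im,cv2.COLOR_RGB2HSV); k=cv2.inRange(hsv,np.array(lo),np.array(hi))
    c,_=cv2.findContours(k,cv2.RETR_EXTERNAL,cv2.CHAIN_APPROX_NONE)
    return sorted([x for x in c if cv2.contourArea(x)>=amin],key=lambda x:-cv2.contourArea(x))
def ctr(c): return np.array(cv2.minEnclosingCircle(c)[0])
def cen(c): m=cv2.moments(c); return np.array([m["m10"],m["m01"]])/m["m00"]
def down(yaw): # tool z down, tool y axis along world angle yaw
    y=np.array([np.cos(yaw),np.sin(yaw),0]);z=np.array([0,0,-1.]);x=np.cross(y,z)
    return R.from_matrix(np.c_[x,y,z]).as_rotvec()
E
python3 - <<'E'
from h import *
im=cv2.imread("pics/top0.png")[...,::-1]; m,P=pose("top"); d=np.load("pics/top0d.npy")
for n,uv,z in [("cellA",(166,233),.083),("cellB",(204,240),.083),("dud",(283,202),.104),("reel",(268,245),.04),("padm",(321,207),.024),("pad r",(342,209),.024),("bridgeL",(268,157),.131),("bridgeR",(366,163),.131),("handleL",(293,238),.104),("handleR",(327,240),.104),("tray",(413,271),.01),("knob",(466,188),.17),("rheoL",(394,201),.122),("rheoR",(508,190),.122),("band",(470,178),.12),("scaleL",(402,183),.12)]:
    print(n,onz(m,P,[uv],z).round(3)[0], d[uv[1],uv[0]])
for nm,lo,hi in [("copper",(5,80,90),(14,200,255)),("yellow",(24,150,120),(32,255,255)),("orange",(8,180,150),(18,255,255)),("red",(0,180,120),(4,255,255))]:
    for c in blobs(im,lo,hi): print(nm,ctr(c).round(1),cen(c).round(1),cv2.contourArea(c))
cv2.imwrite("pics/c.png",np.vstack([cv2.resize(im[130:260,230:380,::-1],(800,693),interpolation=2)[:,:],])[:600])
c2=cv2.resize(im[150:300,370:520,::-1],(600,600),interpolation=2); cv2.imwrite("pics/c2.png",c2)
E
```

```text
cellA [0.447 0.379 0.083] 0.99310374
cellB [0.432 0.279 0.083] 0.9899772
dud [0.533 0.079 0.104] 0.9794477
reel [0.424 0.116 0.04 ] 1.0337453
padm [ 0.531 -0.025  0.024] 1.0531051
pad r [ 0.527 -0.082  0.024] 1.0548515
bridgeL [0.642 0.12  0.131] 0.954746
bridgeR [ 0.633 -0.124  0.131] 0.9545945
handleL [0.443 0.052 0.104] 0.9614112
handleR [ 0.441 -0.033  0.104] 0.9621744
tray [ 0.363 -0.282  0.01 ] 1.0605675
knob [ 0.571 -0.355  0.17 ] 0.92849386
rheoL [ 0.541 -0.196  0.122] 1.0093356
rheoR [ 0.577 -0.486  0.122] 0.9599326
band [ 0.605 -0.39   0.12 ] 0.9630318
scaleL [ 0.587 -0.217  0.12 ] 0.9677462
copper [339.5  80. ] [339.1  80.1] 876.5
copper [341.3 208.2] [341.2 208.2] 252.5
copper [320.7 206.6] [320.7 206.5] 252.0
copper [300.  204.9] [299.9 204.9] 246.5
copper [448.2 202.8] [447.9 200.1] 52.5
copper [479. 198.] [479.7 197.9] 42.0
copper [408.5 203. ] [408. 203.] 37.5
copper [411.5 191. ] [411.1 190.5] 36.0
copper [275.5 204. ] [273.1 205.6] 33.0
copper [265.5 189. ] [265.2 188.7] 26.5
yellow [412.9 270.6] [415.6 272.4] 1037.5
yellow [549.5 271. ] [549.9 270.7] 42.5
yellow [426.5 142.5] [425.8 142.3] 35.0
yellow [424. 153.] [425.  152.1] 26.0
red [210.3 135.1] [210.6 135. ] 1866.5
red [174.5 305.5] [175.1 305.8] 243.5
```

View pics/c2.png

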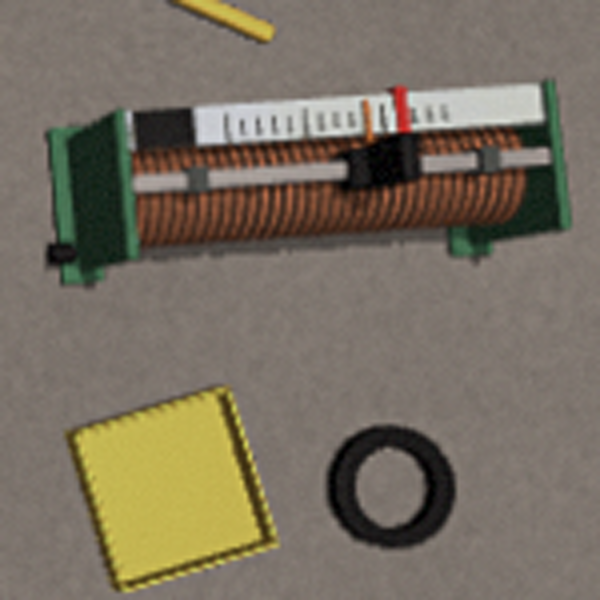

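Crop c2 shows the orange pointer at (368,120) and the red band at (401,110). The slider must go back to the left, and the tray is rotated. Next I take close wrist views of the cells, the jig and the rheostat from two places each.

```bash
cat > look.py <<'E'
from h import *
m,P=pose("top")
p=onz(m,P,[(341.3,208.2),(320.7,206.6),(300,204.9)],.024); v=p[2]-p[0]; yaw=np.arctan2(v[1],v[0]); print("jig yaw",yaw,np.linalg.norm(v)/2,p)
s=r.read_state(); q=s["ee_pos"].copy(); q[2]=.38; r.move_l(q,.3)
for n,c,off in [("cells",(.44,.33),.03),("jig",(.53,.02),.04),("rheo",(.58,-.34),.04)]:
    for k in (0,1):
        x=np.array([c[0],c[1]+off*(2*k-1),.30])
        r.reach(x,down(yaw))
        m,P=pose("wrist"); im,d=r.grab_frame("wrist")
        cv2.imwrite(f"pics/{n}{k}.png",im[...,::-1]); np.savez(f"pics/{n}{k}.npz",P=P,d=d)
        s=r.read_state(); print(n,k,s["ee_pos"].round(4),s["joints"].round(2),s["time_s"])
a=[cv2.resize(cv2.imread(f"pics/{n}1.png"),(400,300)) for n in("cells","jig")]
cv2.imwrite("pics/m1.png",np.hstack(a))
E
python3 look.py
```

```text
jig yaw 1.517380391020519 0.056492796906710586 [[ 0.5293361  -0.08027694  0.024     ]
 [ 0.53221557 -0.0239956   0.024     ]
 [ 0.53536846  0.03254751  0.024     ]]
cells 0 [0.4399 0.3004 0.2999] [ 0.97  0.09 -0.21  0.   -1.27 -2.59] 2.7417
cells 1 [0.4396 0.3607 0.2995] [ 1.03  0.15 -0.14 -0.   -1.28 -2.65] 3.1417
jig 0 [ 0.5301 -0.0192  0.3   ] [ 0.33  0.09 -0.21 -0.   -1.27 -1.96] 4.6417
jig 1 [0.5299 0.0611 0.2999] [ 0.48  0.09 -0.21  0.   -1.27 -2.1 ] 5.1083
rheo 0 [ 0.5805 -0.3788  0.3004] [-0.3   0.36  0.15 -0.   -1.35 -1.32] 6.7833
rheo 1 [ 0.5805 -0.2987  0.3007] [-0.18  0.29  0.05  0.   -1.32 -1.44] 7.25
```

View pics/m1.png

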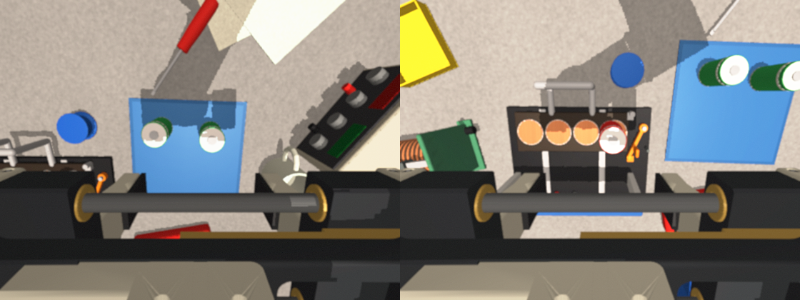

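View pics/rheo0.png

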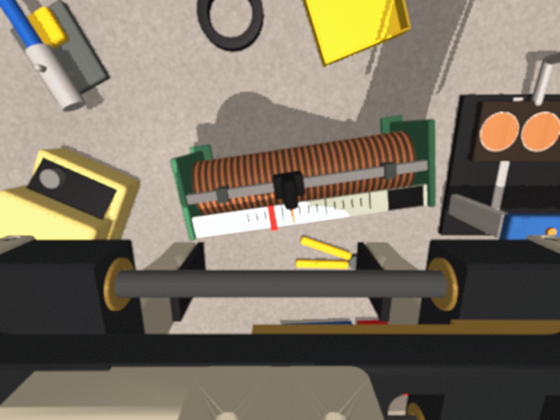

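The wrist views show the white cell tops at about (213,188) and (298,193) in cells1 and the dud top at (298,192) in jig1. In rheo0 the knob is at (290,185), the red band at (273,217) and the pointer at (293,215). Now I triangulate them.

```bash
cat > meas.py <<'E'
from h import *
m=r.camera_model("wrist")
V={}
for n in("cells0","cells1","jig0","jig1","rheo0","rheo1"):
    V[n]=(cv2.imread(f"pics/{n}.png")[...,::-1].copy(),np.load(f"pics/{n}.npz")["P"])
def tops(n,guess,z):
    im,P=V[n]; g=proj(m,P,[guess])[0]
    hsv=cv2.cvtColor(im,cv2.COLOR_RGB2HSV); k=cv2.inRange(hsv,np.array((0,0,120)),np.array((179,70,255)))
    w=np.zeros_like(k); cv2.circle(w,tuple(int(x) for x in g),32,255,-1); k&=w
    c,_=cv2.findContours(k,cv2.RETR_EXTERNAL,cv2.CHAIN_APPROX_NONE)
    c=max(c,key=cv2.contourArea); h=cv2.convexHull(c)
    return cen(h),cv2.contourArea(h)
for nm,vs,g in [("A",("cells0","cells1"),(.447,.379,.08)),("B",("cells0","cells1"),(.432,.279,.08)),("dud",("jig0","jig1"),(.533,.079,.1))]:
    t=[tops(v,g,0) for v in vs]
    X=tri([(m,V[v][1],[u[0]]) for v,u in zip(vs,t)]); print(nm,[(u[0].round(1),u[1]) for u in t],X.round(4))
for v in("jig0","jig1"):
    im,P=V[v]
    for c in blobs(im,(5,60,90),(16,220,255),200):
        print(v,"cu",cen(c).round(1),cv2.contourArea(c),onz(m,P,[cen(c)],.024)[0].round(4))
for v in("rheo0","rheo1"):
    im,P=V[v]
    for nm,lo,hi in(("band",(0,170,100),(4,255,255)),("ptr",(8,150,130),(22,255,255))):
        for c in blobs(im,lo,hi,4):
            if cen(c)[1]<240: print(v,nm,cen(c).round(1),cv2.contourArea(c),onz(m,P,[cen(c)],.122)[0].round(4))
a=V["rheo0"][0][150:240,170:440,::-1]; b=V["rheo1"][0][140:240,30:340,::-1]
cv2.imwrite("pics/rc.png",np.vstack([cv2.resize(a,(800,267),interpolation=2),cv2.resize(b,(800,258),interpolation=2)]))
E
python3 meas.py
```

```text
A [(array([345.7, 192.7]), 970.0), (array([296.5, 195.6]), 979.0)] [0.4485 0.3821 0.0827]
B [(array([264.3, 185.7]), 982.0), (array([215.3, 188.7]), 989.5)] [0.435  0.2817 0.08  ]
dud [(array([367.2, 192. ]), 1064.5), (array([295.4, 200.4]), 1263.5)] [0.5342 0.0796 0.1167]
jig0 cu [280.3 187.2] 4703.5 [ 0.5392 -0.0187  0.024 ]
jig0 cu [ 50.4 211.3] 3052.0 [ 0.5572 -0.3568  0.024 ]
jig0 cu [388.2 198. ] 645.0 [0.5635 0.1367 0.024 ]
jig0 cu [359.7 162.1] 348.5 [0.5094 0.0945 0.024 ]
jig1 cu [223.6 188.2] 4233.5 [ 0.5362 -0.019   0.024 ]
jig1 cu [ 14.3 210.2] 801.0 [ 0.5537 -0.327   0.024 ]
jig1 cu [330.9 201.5] 625.5 [0.5636 0.1351 0.024 ]
rheo0 band [272.  217.3] 76.0 [ 0.6044 -0.3887  0.122 ]
rheo0 ptr [540.7 131.1] 853.0 [ 0.5255 -0.1038  0.122 ]
rheo0 ptr [499.3 131.1] 846.0 [ 0.523  -0.1465  0.122 ]
rheo0 ptr [361.3 155.5] 48.5 [ 0.5405 -0.2892  0.122 ]
rheo0 ptr [402.2 149.3] 48.5 [ 0.5363 -0.2461  0.122 ]
rheo0 ptr [409.  148.3] 48.5 [ 0.5357 -0.2389  0.122 ]
rheo0 ptr [374.8 153.2] 48.0 [ 0.5389 -0.2749  0.122 ]
rheo0 ptr [202.5 178.9] 47.5 [ 0.5567 -0.4619  0.122 ]
rheo0 ptr [
[... 6470 characters left out ...]
[474.2 235.3] 15.0 [ 0.6381 -0.0761  0.122 ]
rheo1 ptr [290.1 188. ] 15.0 [ 0.5722 -0.2855  0.122 ]
rheo1 ptr [329.2 182.1] 14.5 [ 0.5678 -0.2424  0.122 ]
rheo1 ptr [257.7 192.7] 13.0 [ 0.5757 -0.3216  0.122 ]
rheo1 ptr [156.8 208.3] 12.5 [ 0.5879 -0.4361  0.122 ]
rheo1 ptr [150.5 209.3] 11.0 [ 0.5888 -0.4433  0.122 ]
rheo1 ptr [309.3 185.4] 11.0 [ 0.5703 -0.2642  0.122 ]
rheo1 ptr [316.2 186.3] 10.5 [ 0.5717 -0.2567  0.122 ]
rheo1 ptr [322.7 183.9] 10.5 [ 0.5695 -0.2495  0.122 ]
rheo1 ptr [233.1 198.5] 8.5 [ 0.5809 -0.3495  0.122 ]
rheo1 ptr [452.8 136.4] 7.5 [ 0.5258 -0.1126  0.122 ]
rheo1 ptr [449.5 142. ] 5.5 [ 0.5313 -0.1154  0.122 ]
rheo1 ptr [219.3 205.8] 5.0 [ 0.5885 -0.3657  0.122 ]
```

View pics/rc.png

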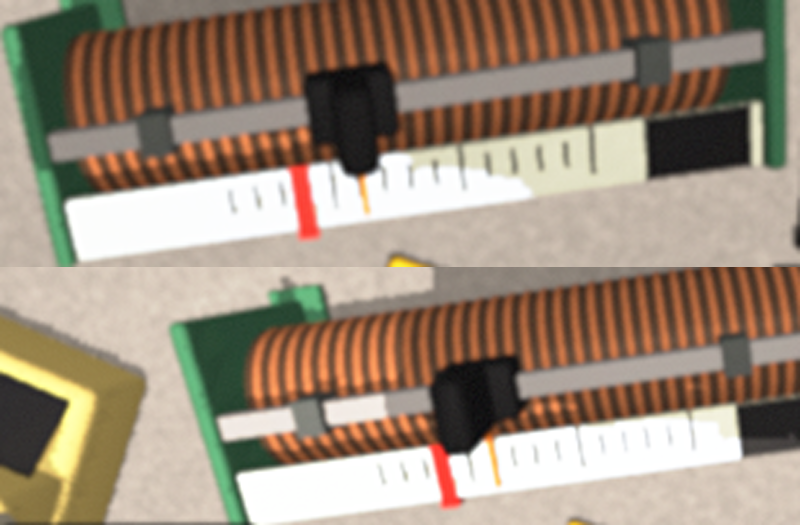

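Crop rc confirms the pointer at rheo0 ≈(293,216) and rheo1 ≈(222,217.5). The knob top is at ≈(291,201) and (208,207), and the red band lies further out than the pointer. Cells A and B triangulate to 83 and 80 mm high, which is right; the dud needs a closer look. Pads and knob come next.

```bash
python3 - <<'E'
from h import *
m=r.camera_model("wrist")
P={n:np.load(f"pics/{n}.npz")["P"] for n in("jig0","jig1","rheo0","rheo1")}
print("pads z=.024",onz(m,P["rheo1"],[(521.2,134.9),(479.7,134.8),(435.5,134.8)],.024).round(4).tolist())
T=lambda a,b:tri([(m,P["rheo0"],[a]),(m,P["rheo1"],[b])]).round(4)
print("pad0,1", T((499.3,131.1),(435.5,134.8)),T((540.7,131.1),(479.7,134.8)))
print("knob",T((290.8,200.6),(208.3,207)),"ptr",T((293.2,215.8),(221.9,217.5)),"band",T((272,217.3),(201.8,220.2)))
print("dud",onz(m,P["jig0"],[(367.2,192)],.104),onz(m,P["jig1"],[(295.4,200.4)],.104))
im=cv2.imread("pics/jig1.png")[...,::-1]
for c in blobs(im,(8,150,130),(22,255,255),200): print(cen(c),cv2.contourArea(c),onz(m,P["jig1"],[cen(c)],.024)[0].round(4))
E
```

```text
pads z=.024 [[0.5342, 0.0353, 0.024], [0.5311, -0.021, 0.024], [0.5279, -0.0812, 0.024]]
pad0,1 [ 0.5268 -0.0923  0.046 ] [ 0.531  -0.0214  0.0246]
knob [ 0.5777 -0.3675  0.1619] ptr [ 0.6036 -0.3646  0.1204] band [ 0.6061 -0.389   0.1165]
dud [[0.53457709 0.08299175 0.104     ]] [[0.53975147 0.08030695 0.104     ]]
[330.95663957 201.14261518] 492.0 [0.5631 0.1352 0.024 ]
[220.11871436 177.80300674] 321.5 [ 0.521  -0.0223  0.024 ]
```

```bash
cat > zero.py <<'E'
from h import *
u=np.array([.09,-.996,0]); u/=np.linalg.norm(u); yaw=np.arctan2(-u[1],-u[0])
r.gripper_close()
k=np.array([.577,-.366,.157]); a=k+u*.055
up=lambda p,z=.25: np.r_[p[:2],z]
r.reach(up(a),down(yaw)); r.move_l(a,.1)
f0=r.read_state()["ft_force"]; print(f0.round(1))
p=a.copy(); L=[]
for i in range(60):
    p=p-u*.004; r.move_l(p,.06); s=r.read_state(); f=(s["ft_force"]-f0)@u; L.append((round((s["ee_pos"]-k)@u*1e3,1),round(f,1)))
    if f>16 and i>8: break
print(L,s["ee_pos"],s["time_s"])
p=p+u*.02; r.move_l(p,.1); r.move_l(up(p),.2)
E
python3 zero.py
```

```text
[ 0.3 -0.3 -0.4]
[(np.float64(50.8), np.float64(-0.4)), (np.float64(46.7), np.float64(-1.0)), (np.float64(42.7), np.float64(0.0)), (np.float64(38.8), np.float64(-0.5)), (np.float64(34.8), np.float64(-0.4)), (np.float64(30.8), np.float64(-0.3)), (np.float64(27.2), np.float64(2.5)), (np.float64(23.6), np.float64(4.6)), (np.float64(19.8), np.float64(5.2)), (np.float64(15.8), np.float64(5.7)), (np.float64(11.8), np.float64(5.6)), (np.float64(7.9), np.float64(5.3)), (np.float64(3.8), np.float64(4.7)), (np.float64(-0.2), np.float64(5.3)), (np.float64(-4.2), np.float64(5.8)), (np.float64(-8.2), np.float64(5.2)), (np.float64(-12.2), np.float64(5.7)), (np.float64(-16.2), np.float64(5.8)), (np.float64(-20.2), np.float64(5.5)), (np.float64(-24.2), np.float64(6.0)), (np.float64(-28.2), np.float64(5.5)), (np.float64(-32.2), np.float64(5.2)), (np.float64(-36.3), np.float64(4.6)), (np.float64(-40.2), np.float64(6.1)), (np.float64(-44.2), np.float64(5.4)), (np.float64(-48.3), np.float64(5.8)), (np.float64(-52.2), np.float64(6.0)), (np.float64(-56.3), np.float64(5.6)), (np.float64(-60.3), np.float64(5.2)), (np.float64(-61.2), np.float64(22.1))] [ 0.57119193 -0.30509104  0.1571747 ] 17.8417
```

Contact came at +27 mm and the hard stop at −61 mm, so the slider is at zero after about 88 mm of travel, which puts the band at about 112 mm. Now the dud.

```bash
cat >> h.py <<'E'
JY=1.517
def tray():
    im,d,m,P=grab("top"); c=[x for x in blobs(im,(22,120,90),(34,255,255),500) if 380<cen(x)[0]<490 and cen(x)[1]>220]
    if not c: return None
    (u,w,_)=cv2.minAreaRect(c[0]); return onz(m,P,[u],.02)[0]
def st():
    s=r.read_state(); return round(s["width"],3),round(s["grasp_force"],1),s["ft_force"].round(1).tolist(),s["ee_pos"].round(4).tolist(),round(s["time_s"],1)
def pick(p,z,yaw,zu=.25):
    r.gripper_open(); r.reach(np.r_[p[:2],zu],down(yaw)); r.move_l(np.r_[p[:2],z],.12); r.gripper_close(); print("grip",st())
    r.move_l(np.r_[p[:2],zu],.12); print("lift",st())
def place(p,z,yaw,zu=.25,out=.20):
    r.reach(np.r_[p[:2],zu],down(yaw)); print("above",st()); r.move_l(np.r_[p[:2],z+.02],.12)
    f0=r.read_state()["ft_force"][2]; zz=z+.02
    while zz>z-.012:
        zz-=.002; r.move_l(np.r_[p[:2],zz],.04)
        if r.read_state()["ft_force"][2]-f0>3: break
    print("down",st()); r.gripper_open(); r.move_l(np.r_[p[:2],out],.1)
E
python3 - <<'E'
from h import *
pick((.536,.081),.083,JY)
print(tray())
m,P=pose("wrist"); im,d=r.grab_frame("wrist"); cv2.imwrite("pics/w1.png",im[...,::-1])
E
```

```text
grip (0.519, 30.0, [-0.1, 0.7, 0.6], [0.5362, 0.0812, 0.0831], 24.0)
lift (0.52, 30.0, [-0.2, -0.8, -3.4], [0.5356, 0.0809, 0.2491], 25.6)
[ 0.37865063 -0.26059994  0.02      ]
```

View pics/w1.png

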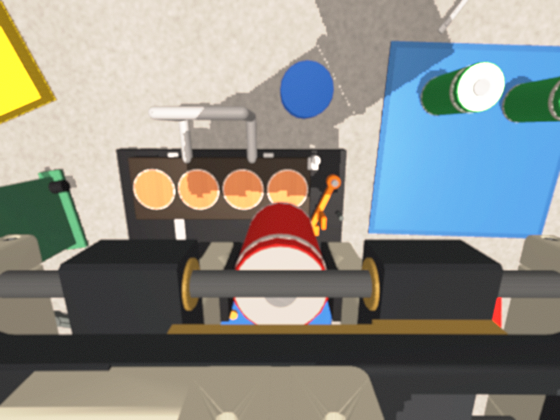

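The dud is held and all four pads are visible at (155..287,189). The tray reads 25 mm away from where it was, so it was either knocked or partly hidden. I check from beside it.

```bash
python3 - <<'E'
from h import *
m,P=pose("wrist"); im=cv2.imread("pics/w1.png")[...,::-1]
ims=0
print("pads",onz(m,P,[(155,188.5),(199,189),(243,189),(287,189)],.024).round(4).tolist())
r.reach([.47,-.22,.25],down(JY)); print(st())
im,d,m,P=grab("top"); 
for c in blobs(im,(22,120,90),(34,255,255),300): print(cen(c).round(1),cv2.contourArea(c),cv2.minAreaRect(c))
im2,d,m,P=grab("wrist"); 
for c in blobs(im2,(22,120,90),(34,255,255),2000): print("w",cv2.contourArea(c),cv2.minAreaRect(c),onz(m,P,[cv2.minAreaRect(c)[0]],.02))
cv2.imwrite("pics/t2.png",np.hstack([cv2.resize(im[...,::-1],(400,300)),cv2.resize(im2[...,::-1],(400,300))]))
E
```

```text
pads [[0.5277, -0.0763, 0.024], [0.5313, -0.0209, 0.024], [0.5343, 0.0346, 0.024], [0.5373, 0.0902, 0.024]]
(0.521, 30.0, [-0.2, 0.4, -4.3], [0.4705, -0.2194, 0.25], 26.9)
[293.3  76.1] 1497.5 ((293.0, 76.0), (36.0, 44.0), 90.0)
w 9259.5 ((241.32757568359375, 109.56896209716797), (101.57534790039062, 97.86144256591797), 68.19859313964844) [[ 0.37431184 -0.25951511  0.02      ]]
```

View pics/t2.png

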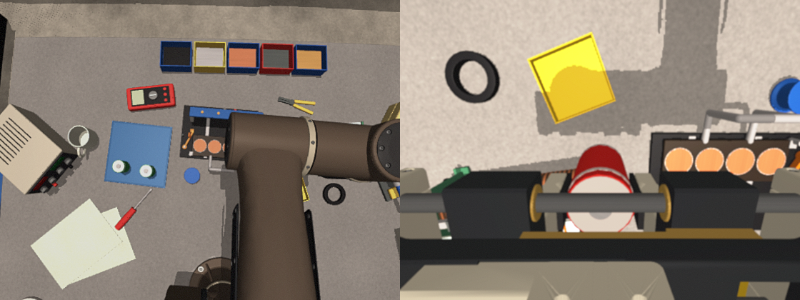

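The tray was knocked: the wrist view shows it whole, centred at (0.375,−0.260). I place the dud there, then pick cell B.

```bash
python3 - <<'E'
from h import *
place((.376,-.260),.064,JY)
r.reach([.47,-.22,.25],down(JY)); im,d,m,P=grab("wrist","dud")
# cells: close along x (perpendicular to the line joining them)
pick((.435,.281),.053,0.15)
im,d,m,P=grab("wrist","B")
a=[cv2.resize(cv2.imread(f"pics/{n}.png"),(400,300)) for n in("dud","B")]; cv2.imwrite("pics/m3.png",np.hstack(a))
E
```

```text
above (0.519, 30.0, [0.4, -1.1, -2.8], [0.3759, -0.2598, 0.2505], 27.4)
down (0.522, 30.0, [-4.1, 7.0, 19.4], [0.3767, -0.2599, 0.0615], 32.0)
grip (0.52, 30.0, [0.9, 0.3, -0.5], [0.4352, 0.2812, 0.0531], 41.0)
lift (0.518, 30.0, [0.3, 0.5, -4.1], [0.4347, 0.2807, 0.2492], 42.8)
```

View pics/m3.png

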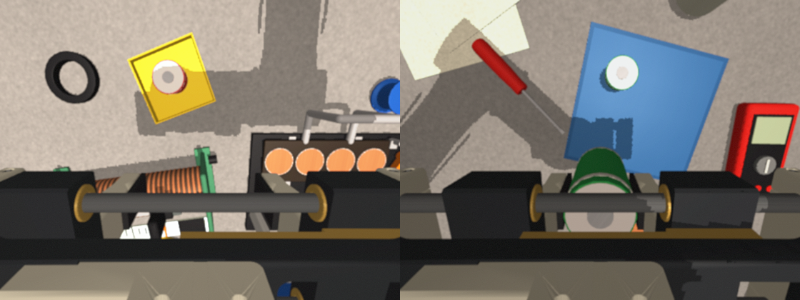

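The dud stands in the tray and cell B is held. B goes on pad0, then A on pad2.

```bash
sed -i 's/zz-=.002; r.move_l(np.r_\[p\[:2\],zz\],.04)/zz-=.001; r.move_l(np.r_[p[:2],zz],.03)/' h.py; python3 - <<'E'
from h import *
place((.5283,-.078),.074,JY)
pick((.4485,.3815),.053,0.15)
place((.5345,.034),.074,JY)
r.reach([.53,-.02,.30],down(JY)); im,d,m,P=grab("wrist","load")
print(st(),proj(m,P,[(.5283,-.078,.104),(.5345,.034,.104)]))
E
```

```text
above (0.517, 30.0, [0.1, -0.4, -4.1], [0.5283, -0.0779, 0.25], 46.3)
down (0.523, 30.0, [-3.1, 1.9, 6.5], [0.5288, -0.078, 0.074], 53.0)
grip (0.52, 30.0, [0.6, 0.4, -0.7], [0.4487, 0.3817, 0.0531], 61.5)
lift (0.519, 30.0, [-0.2, 0.3, -3.5], [0.4483, 0.3813, 0.2492], 63.3)
above (0.522, 30.0, [-1.1, 0.4, -2.0], [0.5345, 0.0341, 0.25], 66.9)
down (0.521, 30.0, [-2.7, 0.7, 6.5], [0.535, 0.0341, 0.074], 73.6)
(1.0, 0.0, [-0.5, -0.5, -0.1], [0.5296, -0.0201, 0.2993], 76.4) [[230.02919242 193.92939983]
 [325.86678307 193.95730978]]
```

View pics/load.png

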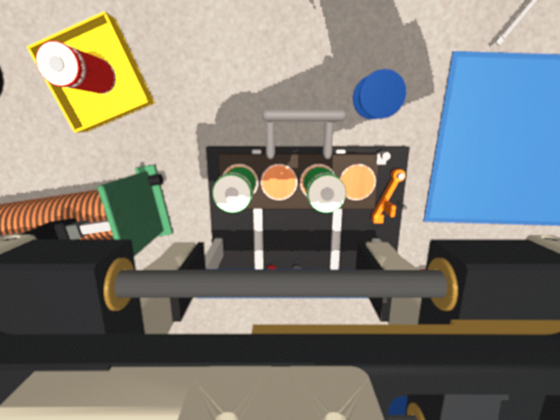

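Both cells stand on pads 0 and 2 as predicted, with tops at (233,193) and (326,193), and the dud is in the tray. Now I push the sled in.

```bash
python3 - <<'E'
from h import *
j=np.array([.9986,-.0537,0]); h=np.array([.4435,.0105,.104])
r.gripper_close(); a=h-j*.034; r.reach(np.r_[a[:2],.2],down(JY)); r.move_l(a,.12)
f0=r.read_state()["ft_force"]; L=[]; c=None; p=a.copy()
for i in range(60):
    p=p+j*.003; r.move_l(p,.06); s=r.read_state(); f=-(s["ft_force"]-f0)@j; t=(s["ee_pos"]-a)@j*1e3
    L.append((round(t,1),round(f,1)))
    if c is None and f>2.5: c=t
    if f>32 or (c is not None and t-c>108.5): break
print(*L); print(c,st())
im,d,m,P=grab("wrist","pushed")
E
```

```text
(np.float64(3.6), np.float64(-0.2)) (np.float64(6.2), np.float64(-0.4)) (np.float64(9.2), np.float64(-0.9)) (np.float64(12.2), np.float64(-0.1)) (np.float64(15.2), np.float64(-1.3)) (np.float64(18.2), np.float64(0.1)) (np.float64(20.5), np.float64(2.2)) (np.float64(23.4), np.float64(3.5)) (np.float64(26.5), np.float64(3.1)) (np.float64(29.6), np.float64(3.3)) (np.float64(32.7), np.float64(2.5)) (np.float64(35.8), np.float64(3.6)) (np.float64(38.8), np.float64(3.5)) (np.float64(42.0), np.float64(3.7)) (np.float64(45.0), np.float64(4.0)) (np.float64(48.1), np.float64(3.2)) (np.float64(51.1), np.float64(3.4)) (np.float64(54.1), np.float64(4.1)) (np.float64(57.1), np.float64(3.5)) (np.float64(60.0), np.float64(4.6)) (np.float64(63.0), np.float64(3.2)) (np.float64(66.0), np.float64(3.9)) (np.float64(69.0), np.float64(3.5)) (np.float64(72.0), np.float64(4.4)) (np.float64(75.0), np.float64(4.3)) (np.float64(78.0), np.float64(3.2)) (np.float64(81.0), np.float64(4.9)) (np.float64(83.9), np.float64(4.9)) (np.float64(86.3), np.float64(7.0)) (np.float64(89.1), np.float64(7.9)) (np.float64(92.0), np.float64(8.4)) (np.float64(94.9), np.float64(9.4)) (np.float64(97.8), np.float64(9.1)) (np.float64(100.8), np.float64(9.8)) (np.float64(103.8), np.float64(9.5)) (np.float64(106.5), np.float64(11.0)) (np.float64(110.1), np.float64(7.1)) (np.float64(114.0), np.float64(4.2)) (np.float64(116.5), np.float64(6.6)) (np.float64(119.4), np.float64(7.9)) (np.float64(123.5), np.float64(3.6)) (np.float64(126.0), np.float64(4.7)) (np.float64(129.0), np.float64(5.8)) (np.float64(131.9), np.float64(4.7))
23.38021250090071 (0.004, 3.0, [-5.2, 0.9, 1.0], [0.5413, 0.0053, 0.1042], 90.5)
```

View pics/pushed.png

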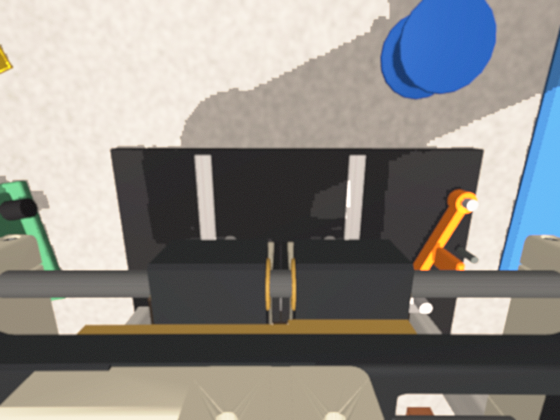

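The sled travelled about 112 mm from contact. Force dropped at about 103 mm, where the pawl should click. The view shows the pawl at (445,235) with the catch pin past it. I back off and verify.

```bash
python3 - <<'E'
from h import *
j=np.array([.9986,-.0537,0]); p=r.read_state()["ee_pos"]
L=[]
for i in range(5):
    p=p-j*.004; r.move_l(p,.03); L.append(r.read_state()["ft_force"].round(1)[0])
print(L); r.move_l(p-j*.04,.1); q=(p-j*.04); q[2]=.25; r.move_l(q,.15)
r.reach([.50,.0,.30],down(JY)); im,d,m,P=grab("wrist","latched"); print(st())
E
```

```text
[np.float64(-6.3), np.float64(-4.6), np.float64(-0.8), np.float64(0.2), np.float64(0.5)]
(0.003, 0.0, [0.3, 0.0, -0.2], [0.4997, -0.0, 0.299], 94.0)
```

View pics/latched.png

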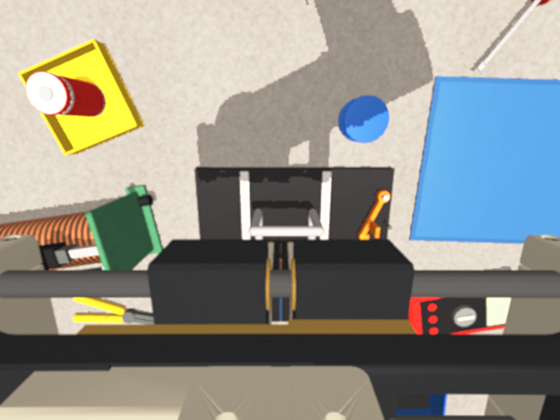

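The sled stayed in: its handle is at (285,232), inside the base, and the contact force is gone. Now I bring the slider up slowly, stopping about 9 mm short of the band to re-measure.

```bash
cat > push.py <<'E'
from h import *
import sys
u=np.array([.09,-.996,0]); u/=np.linalg.norm(u); yaw=np.arctan2(-u[1],-u[0]); k=np.array([.577,-.366,.157])
def at(s,z=.157): p=k+u*s; p[2]=z; return p
start,end,step,name=float(sys.argv[1]),float(sys.argv[2]),float(sys.argv[3]),sys.argv[4]
r.reach(at(start,.25),down(yaw)); r.move_l(at(start),.1); f0=r.read_state()["ft_force"]; L=[]
s=start
while s<end-1e-6:
    s=min(s+step,end); r.move_l(at(s),.03); L.append(round(float(-(r.read_state()["ft_force"]-f0)@u),1))
    if L[-1]>25: print("STOP"); break
print(L[-30:],((r.read_state()["ee_pos"]-k)@u).round(4))
r.move_l(at(s-.02),.1); r.move_l(at(s-.02,.25),.15)
r.reach([.5805,-.3788,.26],down(JY)); im,d,m,P=grab("wrist",name); print(st())
b=[c for c in blobs(im,(0,170,100),(4,255,255),30) if 150<cen(c)[1]<260 and 200<cen(c)[0]<350]
B=onz(m,P,[cen(b[0])],.12)[0]; g=proj(m,P,[B])[0].astype(int)
hsv=cv2.cvtColor(im,cv2.COLOR_RGB2HSV); kk=cv2.inRange(hsv,np.array((8,110,120)),np.array((24,255,255)))
kk[:g[1]-8]=0; kk[g[1]+14:]=0; kk[:,:g[0]-40]=0; kk[:,g[0]+60:]=0
n,_,stt,cc=cv2.connectedComponentsWithStats(kk)
for i in range(1,n): 
    X=onz(m,P,[cc[i]],.12)[0]; print("ptr?",cc[i].round(1),stt[i,4],"past band mm",((X-B)@u*1e3).round(1))
print("band",cen(b[0]).round(1),B.round(4),((B-k)@u).round(4))
x,y=g; cv2.imwrite(f"pics/{name}c.png",cv2.resize(im[y-50:y+25,x-50:x+50,::-1],(800,600),interpolation=cv2.INTER_CUBIC))
E
python3 push.py -.130 -.013 .004 sl1
```

```text
[1.6, 1.0, 1.7, 0.6, 3.1, 5.9, 6.5, 6.8, 7.0, 6.5, 6.4, 6.9, 6.5, 7.3, 7.3, 7.3, 7.3, 7.6, 7.0, 6.3, 6.8, 7.0, 7.1, 7.1, 6.1, 6.7, 6.9, 7.3, 6.4, 8.0] -0.0141
(0.007, 0.0, [0.9, 0.0, -0.5], [0.5799, -0.3789, 0.258], 106.0)
ptr? [287.1 228.8] 14 past band mm -15.6
band [271.6 230.4] [ 0.6049 -0.3887  0.12  ] 0.0251
```

View pics/sl1c.png

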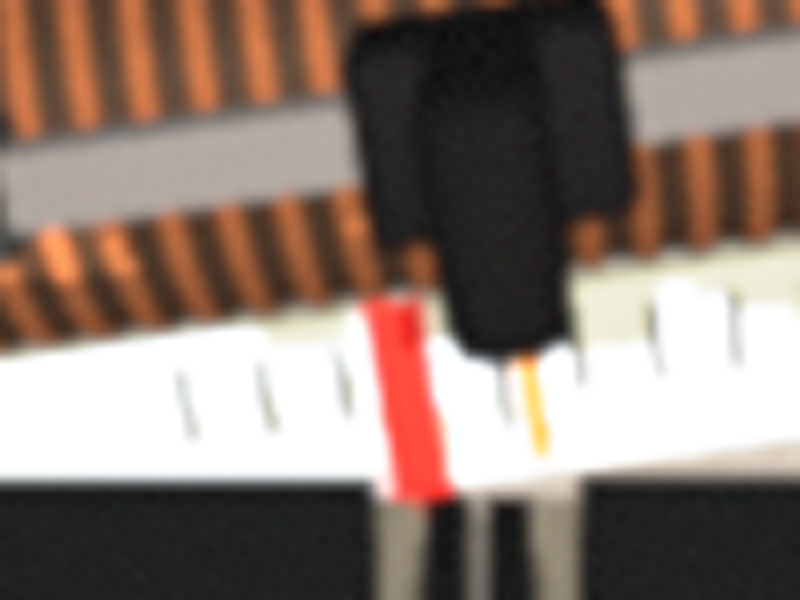

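The pointer is at crop (534,400) and the band at (410,400), so it stands about 16–18 mm short. I advance 12 mm in small nudges and look again.

```bash
python3 push.py -.022 -.001 .002 sl2
```

```text
[-0.0, -0.2, 0.1, 2.3, 5.3, 6.6, 6.3, 6.3, 6.3, 6.4, 7.2] -0.0022
(0.002, 0.0, [0.6, 0.3, 0.3], [0.5799, -0.379, 0.2581], 111.6)
ptr? [274.7 231.7] 38 past band mm -3.2
band [271.9 234.5] [ 0.6097 -0.3888  0.12  ] 0.0256
```

View pics/sl2c.png

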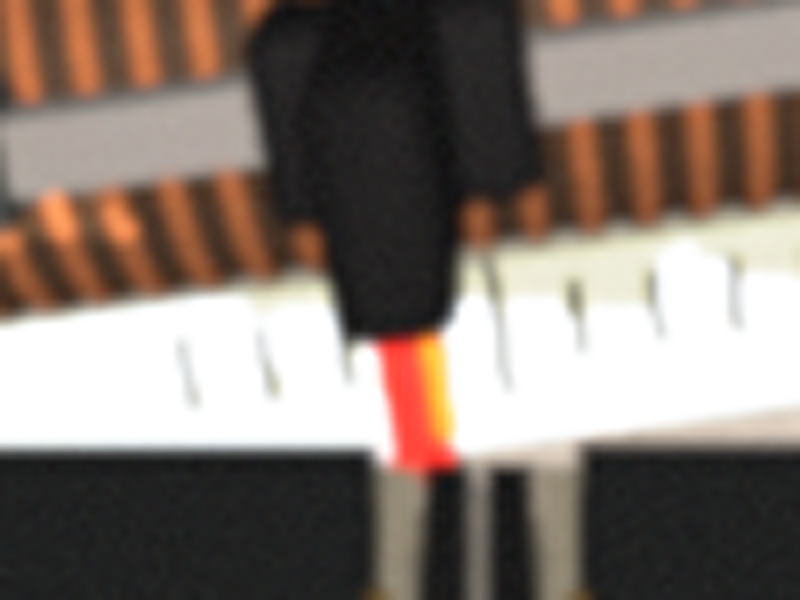

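The pointer at crop (438,390) is on the right edge of the band, whose centre is at about 416, so it is about 3 mm short. One more 3 mm nudge.

```bash
python3 push.py -.012 .002 .001 sl3
```

```text
[0.2, -0.1, 0.6, -0.1, 1.0, 0.5, 0.5, 0.6, 0.8, 2.5, 6.6, 6.8, 8.2, 7.6] 0.0008
(0.001, 0.0, [-0.4, -0.0, -0.2], [0.58, -0.379, 0.2581], 117.8)Traceback (most recent call last):
  File "push.py", line 15, in <module>
    B=onz(m,P,[cen(b[0])],.12)[0]; g=proj(m,P,[B])[0].astype(int)
                   ~^^^
IndexError: list index out of range
```

The pointer now splits the red blob. I've used all 14 pictures, so I check numerically, row by row.

```bash
python3 - <<'E'
from h import *
im=cv2.imread("pics/sl3.png")[...,::-1].copy(); hsv=cv2.cvtColor(im,cv2.COLOR_RGB2HSV)
for y in range(224,237):
    row=hsv[y,260:286].astype(int); red=[260+i for i,q in enumerate(row) if (q[0]<5 or q[0]>174) and q[1]>120 and q[2]>90]; o=[260+i for i,q in enumerate(row) if 8<=q[0]<26 and q[1]>100 and q[2]>110]
    print(y,red,o)
r.reach([.35,.25,.35],down(JY)); im,d,m,P=grab("top")
for c in blobs(im,(22,120,90),(34,255,255),300): print("yellow",cen(c).round(1),cv2.contourArea(c))
k=[c for c in blobs(im,(0,0,150),(179,60,255),50) if 390<cen(c)[0]<450 and 240<cen(c)[1]<300]
print("dud top",[onz(m,P,[cen(c)],.086)[0].round(3) for c in k])
g=proj(m,P,[(.55,.005,.104),(.442,.01,.104)]); print("handle expected in/out px",g.round(0).tolist())
hs=cv2.cvtColor(im,cv2.COLOR_RGB2HSV); 
for y in range(190,245,3): print(y,im[y,308:314].mean().round(0),end=' ')
for x,y in((.63,-.084),(.638,.028)): 
    for z in(.104,): print("cell",proj(m,P,[(x,y,z)])[0].round(0))
print(st())
E
```

```text
224 [] []
225 [273] [272]
226 [268, 269] [270, 271, 272, 273]
227 [268, 269] [270, 271, 272, 273]
228 [269] [270, 271, 272, 273, 274]
229 [269] [270, 271, 272, 273, 274]
230 [269] [270, 271, 272, 273, 274]
231 [269] [271, 272, 273, 274]
232 [269] [271, 272, 273, 274]
233 [270] [271, 272, 273, 274, 275]
234 [270] [271, 272, 273, 274, 275]
235 [270] [271, 272, 273, 274, 275]
236 [270] [272, 273, 274, 275]
yellow [406.8 265.4] 1675.5
yellow [293.3  76.1] 1499.5
dud top [array([ 0.377, -0.259,  0.086])]
handle expected in/out px [[313.0, 196.0], [310.0, 239.0]]
190 49.0 193 48.0 196 181.0 199 83.0 202 41.0 205 24.0 208 49.0 211 49.0 214 48.0 217 50.0 220 50.0 223 44.0 226 138.0 229 135.0 232 135.0 235 134.0 238 134.0 241 133.0 244 132.0 cell [348. 166.]
cell [304. 162.]
(0.004, 0.0, [1.0, 0.3, 0.0], [0.3504, 0.2497, 0.3498], 120.3)
```

```bash
python3 - <<'E'
import cv2
for n in("sl1","sl2","sl3"):
    im=cv2.imread(f"pics/{n}.png")
    for y in(228,231,234): print(n,y,"G",im[y,265:281,1].tolist(),"B",im[y,265:281,0].tolist())
E
```

```text
sl1 228 G [250, 255, 255, 173, 89, 77, 82, 78, 85, 141, 243, 255, 255, 255, 255, 255] B [246, 255, 255, 171, 78, 62, 66, 63, 71, 137, 245, 255, 255, 255, 255, 255]
sl1 231 G [246, 255, 255, 209, 104, 77, 77, 79, 77, 93, 163, 246, 255, 255, 255, 255] B [244, 255, 255, 205, 94, 63, 63, 66, 65, 84, 156, 244, 255, 255, 255, 255]
sl1 234 G [255, 255, 255, 255, 169, 85, 74, 78, 76, 80, 112, 196, 255, 255, 255, 255] B [255, 255, 255, 255, 164, 74, 62, 66, 64, 65, 96, 177, 253, 255, 255, 255]
sl2 228 G [246, 255, 254, 169, 86, 72, 74, 92, 138, 187, 208, 228, 252, 255, 255, 255] B [240, 255, 255, 166, 77, 60, 62, 65, 62, 61, 78, 155, 251, 255, 255, 255]
sl2 231 G [244, 255, 255, 217, 113, 74, 75, 82, 110, 157, 196, 220, 248, 255, 255, 255] B [244, 255, 255, 211, 101, 62, 65, 66, 65, 62, 66, 130, 240, 255, 255, 255]
sl2 234 G [255, 255, 255, 255, 186, 90, 72, 75, 90, 134, 182, 215, 243, 255, 255, 255] B [255, 255, 255, 255, 182, 80, 60, 64, 65, 61, 59, 101, 199, 255, 255, 255]
sl3 228 G [230, 255, 248, 163, 93, 128, 181, 202, 178, 158, 234, 255, 255, 255, 255, 255] B [222, 255, 249, 164, 75, 58, 60, 60, 61, 125, 241, 255, 255, 255, 255, 255]
sl3 231 G [247, 255, 255, 215, 111, 102, 156, 193, 185, 148, 166, 243, 255, 255, 255, 255] B [247, 255, 255, 210, 100, 59, 60, 59, 55, 76, 157, 244, 255, 255, 255, 255]
sl3 234 G [255, 255, 255, 255, 185, 95, 131, 183, 200, 174, 134, 187, 255, 255, 255, 255] B [255, 255, 255, 255, 183, 77, 59, 59, 60, 53, 83, 170, 254, 255, 255, 255]
```

Within the band the pointer peaks at column 272.3 and the band's centre is at about 271.8, so the error is about 0.5 mm. The top view shows the sled handle at its latched place, row 196, and the dud centred in the tray. Handing in.

```bash
python3 -c "
from station import r
r.hold(.5); print(r.finish_job())"
```

```text
the job is handed in; nothing more can be done
None
```

I handed the job in: the dud is in the reject tray, both green cells were stood on pads 0 and 2, the sled is latched and the pointer is about 0.5 mm from mid-band; the cells were hidden under the bridge, so I did not see them again after the push.

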